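# Make up two hydraulic fitting kits in divided trays

## Task

Make up the two fitting kits on the bench: the tray with three compartments gets the long hexagon sleeve, the tee and the hose tail, and the tray with two compartments gets the short hexagon sleeve and the elbow. Stand one fitting upright in each compartment, in any order, setting it down on the tray's floor without dropping it, and leave the nipple, the plug and the gauge where they are.

Things in the scene. Friction and masses are not known exactly. Their poses are not given: they have to be found in the camera images.
- long_sleeve_mid (a point): long hexagon sleeve of plain zinc-plated steel, a hexagonal bar 90 mm tall, 36 mm across the flats, with a round bore seen in its top; about 0.56 kg. One pair of flats faces along its +y and -y axis, the others at 60 degree steps; z is along the bar, up. Stands upright on the bench. Point: on its axis, half-way up.
- short_sleeve_mid (a point): short hexagon sleeve of the same steel and section (36 mm across flats, bore in the top, flats facing +y and -y and at 60 degree steps) but only 50 mm tall; about 0.31 kg; z up. Stands upright on the bench. Point: on its axis, half-way up.
- elbow_mid (a point): steel swivel elbow, 64 mm tall: at the foot a 36 mm hexagon nut 20 mm high, a 27 mm round neck, then from 28 mm to the top a block 32 mm square. ONE threaded stub, 27 mm thick, sticks out level from the block along +x to 37 mm from the axis, centre 46 mm up. The block's flat sides face +y and -y; 0.36 kg; z up. Stands upright on the bench. Point: on its axis, half-way up.
- tee_mid (a point): steel swivel tee, 64 mm tall, built like the elbow (36 mm hexagon nut at the foot, 32 mm square block from 28 mm to the top, stubs 46 mm up) but with TWO opposite level stubs, along +x and -x, 74 mm over their ends. The block's flat sides face +y and -y; 0.42 kg; z up. Stands upright on the bench. Point: on its axis, half-way up.
- hose_tail_mid (a point): steel hose tail, 70 mm tall: a 32 mm hexagon nut 22 mm high at the foot, a 26 mm round collar 6 mm high, then a slim round ribbed tail 20 mm in diameter rising to the top; about 0.21 kg; z up. Stands upright on the bench. Point: on its axis, half-way up.
- nipple_mid (a point): belongs to neither kit: hexagon nipple, 48 mm tall, a 26 mm thread below and above a 32 mm hexagon band in the middle. Stands upright on the bench. Point: on its axis, half-way up.
- plug_mid (a point): belongs to neither kit: blanking plug standing head down, 34 mm tall: a hexagon head, a 42 mm round flange, and a stubby 33 mm thread pointing up. Stands upright on the bench. Point: on its axis, half-way up.
- gauge_mid (a point): belongs to neither kit: pressure gauge lying on its back, round steel case 58 mm across and 26 mm high, white dial up, its brass stem sticking out to 48 mm from the middle along its -x axis. Point: centre of the case, half-way up.
- tray_two: low moulded green tray, fixed to the bench, 169 mm long (x) by 86 mm wide (y), with TWO equal compartments in a row along its x axis, centres 41.5 mm to either side of the middle. Each compartment is 80 by 80 mm inside; the floor is 3 mm thick, the walls 3 mm thick and the outer rim 18 mm high (dividers 16 mm). Origin: centre of the tray's underside, on the bench; z up.
- tray_three: low moulded green tray, fixed to the bench, 252 mm long (x) by 86 mm wide (y), with THREE equal compartments in a row along its x axis, centres 83 mm below, at and 83 mm above the middle. Each compartment is 80 by 80 mm inside; the floor is 3 mm thick, the walls 3 mm thick and the outer rim 18 mm high (dividers 16 mm). Origin: centre of the tray's underside, on the bench; z up.
Mind the look-alikes: they are no part of the job. What is shaped like the part that bears long_sleeve_mid but green is not meant.

How it is judged:
At the end, for the whole second after the job is handed in: The long sleeve, tee and hose tail stand in the three-compartment tray and the short sleeve and elbow in the two-compartment tray, exactly one to each compartment, each upright within 0.1 rad, its foot on the tray's floor (within 4 mm), at rest (z of long_sleeve_mid in the frame of tray_three between 0.044 and 0.052 m and y of long_sleeve_mid in the frame of tray_three between -0.03 and 0.03 m and angle between each of long_sleeve_mid, tee_mid, hose_tail_mid, short_sleeve_mid, elbow_mid's own z axis and vertical below 0.1 rad and linear speed of each of long_sleeve, tee, hose_tail, short_sleeve, elbow below 0.02 m/s and angular speed of each of long_sleeve, tee, hose_tail, short_sleeve, elbow below 0.2 rad/s and z of tee_mid in the frame of tray_three between 0.031 and 0.039 m and y of tee_mid in the frame of tray_three between -0.03 and 0.03 m and z of hose_tail_mid in the frame of tray_three between 0.034 and 0.042 m and y of hose_tail_mid in the frame of tray_three between -0.03 and 0.03 m and (x of long_sleeve_mid in the frame of tray_three between -0.115 and -0.051 m or x of tee_mid in the frame of tray_three between -0.115 and -0.051 m or x of hose_tail_mid in the frame of tray_three between -0.115 and -0.051 m) and (x of long_sleeve_mid in the frame of tray_three between -0.032 and 0.032 m or x of tee_mid in the frame of tray_three between -0.032 and 0.032 m or x of hose_tail_mid in the frame of tray_three between -0.032 and 0.032 m) and (x of long_sleeve_mid in the frame of tray_three between 0.051 and 0.115 m or x of tee_mid in the frame of tray_three between 0.051 and 0.115 m or x of hose_tail_mid in the frame of tray_three between 0.051 and 0.115 m) and z of short_sleeve_mid in the frame of tray_two between 0.024 and 0.032 m and y of short_sleeve_mid in the frame of tray_two between -0.03 and 0.03 m and z of elbow_mid in the frame of tray_two between 0.031 and 0.039 m and y of elbow_mid in the frame of tray_two between -0.03 and 0.03 m and (x of short_sleeve_mid in the frame of tray_two between -0.0735 and -0.0095 m or x of elbow_mid in the frame of tray_two between -0.0735 and -0.0095 m) and (x of short_sleeve_mid in the frame of tray_two between 0.0095 and 0.0735 m or x of elbow_mid in the frame of tray_two between 0.0095 and 0.0735 m)); the robot touches nothing.
It fails at once if a fitting falls into its tray from more than about 20 mm (it moves faster than 0.6 m/s within 20 mm of the tray's floor) ((x of long_sleeve_mid in the frame of tray_three between -0.123 and 0.123 m and y of long_sleeve_mid in the frame of tray_three between -0.043 and 0.043 m and z of long_sleeve_mid in the frame of tray_three below 0.068 m and linear speed of long_sleeve above 0.6 m/s) or (x of tee_mid in the frame of tray_three between -0.123 and 0.123 m and y of tee_mid in the frame of tray_three between -0.043 and 0.043 m and z of tee_mid in the frame of tray_three below 0.055 m and linear speed of tee above 0.6 m/s) or (x of hose_tail_mid in the frame of tray_three between -0.123 and 0.123 m and y of hose_tail_mid in the frame of tray_three between -0.043 and 0.043 m and z of hose_tail_mid in the frame of tray_three below 0.058 m and linear speed of hose_tail above 0.6 m/s) or (x of short_sleeve_mid in the frame of tray_two between -0.0815 and 0.0815 m and y of short_sleeve_mid in the frame of tray_two between -0.043 and 0.043 m and z of short_sleeve_mid in the frame of tray_two below 0.048 m and linear speed of short_sleeve above 0.6 m/s) or (x of elbow_mid in the frame of tray_two between -0.0815 and 0.0815 m and y of elbow_mid in the frame of tray_two between -0.043 and 0.043 m and z of elbow_mid in the frame of tray_two below 0.055 m and linear speed of elbow above 0.6 m/s)).
It fails at once if the nipple, the plug or the gauge is shifted by more than 20 mm (distance of any of nipple_mid, plug_mid, gauge_mid from where it was at the start of the episode above 0.02 m).
It also fails if it takes over 128 s, if anything falls off the work surface, if the arm or the gripper's body presses on something with over 40 N, if the wrist force passes 120 N, or if a joint passes its speed limit or range.

## Robot

A 6-joint arm with a two-finger parallel gripper is mounted at the origin on the work surface. World frame = base frame: x ahead of the robot, y to its left, z up, the work surface at z = 0. Lengths are in m, angles in rad, forces in N, time in s.
With the tool pointing down it reaches from about 0.35 to 0.725 m from the base axis. Payload 6 kg.
Tool frame: the origin (TCP) lies at the very end of the fingers, on their centre line; the grasp point (between the pads) lies 19 mm behind it; z points along the fingers, y is the line along which they close (so a half turn about z gives the same grasp; the last joint's range is limited). The gripper opens to 85 mm and grips with 20 to 120 N. Pads are 22 mm wide; open, the fingers measure 114 mm over their backs; the gripper's body (76 mm by 85 mm) begins 54 mm behind the grasp point. The pads swing forward as they close: fully open they stand 13 mm farther back than shut.
Start: joints at [1.609, 0.04, 0.085, 0, -1.615, -0.334], TCP at [0.175, 0.574, 0.231] pointing down, gripper open.
Joint ranges: [-2.56, 2.56], [-1.29, 2.01], [-1.08, 1.49], [-3.29, 1.98], [-2.81, -0.18], [-2.99, 2.99]. Speed limits (rad/s): [2.57, 2.57, 3.01, 3.14, 3.14, 3.14].

## Interface

Orientations are given as [roll, pitch, yaw] about the fixed x, y, z axes, in that order (R = Rz(yaw) Ry(pitch) Rx(roll)).
In Python, from station import * gives the robot as it stands. The module is installed in compiled form; this text tells all that it offers.
- The arm moves only by the tool jog_arm, never from a script. Its argument "deltas" is a list of rows, each a list of 3 entries, a list of its own where there are three numbers: the turn, a rotation vector about the world's x, y, z in rad, then the shift along the world's x, y, z in cm, then the closure in counts, from 0 (fully open) to 255 (shut). In form: [[[wx, wy, wz], [dx, dy, dz], gripper], ...]. A call has exactly 5 rows; each row shifts and turns the commanded pose from where the row before left it; what a row does not reach is not made up. A row lasts 1/8 s, in which the tool goes at most 62.5 mm and 10.7 degrees, less where a joint would pass 70% of its speed; a pose out of reach is approached as far as the arm can. A call is refused whole if a number of a shift passes 6.25 or a number of a turn 0.188, either way. A call with a gripper value outside its range is refused whole. The fingers move at their own pace and stop on an object; "force" is the grip in N (left out, the last holds). Time passes only in rows, so rows that do not move let the fingers close, or fill a call up. It gives the time, the measured TCP pose, the force, the opening and the grip force at its end, in the units of the state.
- observe(): the state, without advancing time (a new reading comes with each control period).
- camera(name): name is "scene" or "top"; returns the picture (400x640x3 uint8, red, green, blue); there is no depth.
- camera_model(name): a dict with "fx", "fy", "cx", "cy" (pixels), "world_from_camera" (4x4, takes a point from camera to world coordinates). Camera axes: x right, y down, z forward; pixel columns grow to the right and rows downward; lengths in m; the calibration is good to about 2 mm. A picture is of the moment at which its call begins. camera_model takes no time and is no camera call.
- sign_off(): hands the job in; it is judged then, once.
Trained networks look in the newest picture that a camera, given by its name, has taken for a name from the list of things; names that differ only in an ending like _2 or _b are one class to them, and where a whole thing is asked for, a point or a joint stands for the part that bears it (a point fixed in the world has none). Each returns a list of dicts, best first, with "p" (0 to 1); they miss things now and then, are a little off and sometimes report something else, mostly with a low value. They report only what shows in the picture. A call takes as long as a camera call. They do not tell look-alikes from the thing itself.
- boxes_of(name, camera): "at" ([column, row] as shares, 0 to 1, of the picture: columns of its width, rows of its height, amid what is visible of it).
- trace(name, camera): "pixels" (400x640 bool, what is visible of it) and "at" ([column, row] as shares, 0 to 1, of the picture: columns of its width, rows of its height, amid what is visible of it).
The state is a dict: "t": time; "joint_pos": joint angles; "qvel": joint speeds; "joint_efforts": joint torques, N m; "eef_pos": TCP position; "eef_rot": TCP orientation; "wrist_force": force on the tool from outside, world axes, zero at the start; "wrist_torque": the same for the moment, N m; "finger_gap": finger opening in m; "gripper_force": force on a finger pad.
Only numpy, scipy, OpenCV 4.12 (cv2) and the standard library are available. Lean on these libraries where they do the work, as an engineer would, in place of code of your own. Each camera call takes 0.05 s, during which the arm holds its last target. There are 200 camera calls.

## Working session

There is one attempt and no reset: what is moved stays moved. The work goes in short steps, Python scripts to look and compute and a tool call to move; the robot and the scene stay as the last step left them, time stands still between calls to the robot, and variables do not carry over. Pictures are saved under pics/ and viewed, at most 14 in all, crops included, and the job is handed in when it is done.

Besides the shell and the picture viewer there is one more tool, called as name(argument=value, ...), one argument or row to a line, values as JSON. jog_arm: Moves the arm, as the interface text tells. Its arguments: {"type":"object","properties":{"deltas":{"type":"array"},"force":{"type":"number"}},"required":["deltas"]}

```bash
mkdir -p pics
cat > h.py <<'E'
from station import *
import numpy as np, cv2
def ray(cam,u,v):
    m=camera_model(cam);T=np.array(m["world_from_camera"])
    d=T[:3,:3]@np.array([(u-m["cx"])/m["fx"],(v-m["cy"])/m["fy"],1.]);return T[:3,3],d
def onz(cam,u,v,z):
    o,d=ray(cam,u,v);return o+d*(z-o[2])/d[2]
def proj(cam,p):
    m=camera_model(cam);T=np.array(m["world_from_camera"])
    q=T[:3,:3].T@(np.array(p)-T[:3,3]);return np.array([m["fx"]*q[0]/q[2]+m["cx"],m["fy"]*q[1]/q[2]+m["cy"]])
def tri(a,b):
    (o,d),(p,e)=a,b
    s=np.linalg.lstsq(np.c_[d,-e],p-o,rcond=None)[0];x=o+d*s[0];y=p+e*s[1]
    return (x+y)/2,np.linalg.norm(x-y)
E
python3 - <<'E'
from h import *
for c in("scene","top"):
    im=camera(c);cv2.imwrite(f"pics/{c}0.png",cv2.resize(im[...,::-1],(800,500)))
    m=camera_model(c);print(c,m["fx"],m["cx"],m["cy"],np.round(m["world_from_camera"],3).tolist())
    for n in "long_sleeve_mid short_sleeve_mid elbow_mid tee_mid hose_tail_mid nipple_mid plug_mid gauge_mid tray_two tray_three".split():
        print(n,[(round(r["p"],2),round(r["at"][0]*640),round(r["at"][1]*400)) for r in boxes_of(n,c)])
E
```

```text
scene 480.1679394753936 322.90797394727997 201.193088496567 [[0.665, 0.64, -0.386, 0.942], [0.747, -0.57, 0.342, -0.32], [-0.001, -0.515, -0.857, 0.871], [0.0, 0.0, 0.0, 1.0]]
long_sleeve_mid [(0.96, 440, 175), (0.87, 466, 160), (0.77, 311, 154), (0.57, 402, 188)]
short_sleeve_mid [(0.6, 255, 245)]
elbow_mid [(0.73, 327, 131)]
tee_mid [(0.63, 352, 240)]
hose_tail_mid [(0.6, 304, 206), (0.56, 306, 289)]
nipple_mid [(0.64, 356, 161)]
plug_mid [(0.67, 305, 288)]
gauge_mid [(0.82, 225, 213), (0.67, 400, 115), (0.46, 355, 158)]
tray_two [(0.86, 170, 282), (0.51, 303, 287)]
tray_three [(0.61, 397, 115)]
top 385.0849780163207 316.67826691673656 204.1161628934383 [[-0.006, -0.992, 0.126, 0.456], [-1.0, 0.004, -0.018, -0.002], [0.017, -0.126, -0.992, 0.923], [0.0, 0.0, 0.0, 1.0]]
long_sleeve_mid [(0.94, 206, 148), (0.9, 175, 150), (0.81, 281, 247)]
short_sleeve_mid [(0.76, 371, 219), (0.73, 248, 165)]
elbow_mid [(0.92, 246, 264)]
tee_mid [(0.86, 310, 163)]
hose_tail_mid [(0.48, 315, 219)]
nipple_mid [(0.57, 246, 220)]
plug_mid [(0.5, 362, 162)]
gauge_mid [(0.69, 366, 258)]
tray_two [(0.86, 438, 237)]
tray_three [(0.7, 174, 241)]
```

View pics/scene0.png

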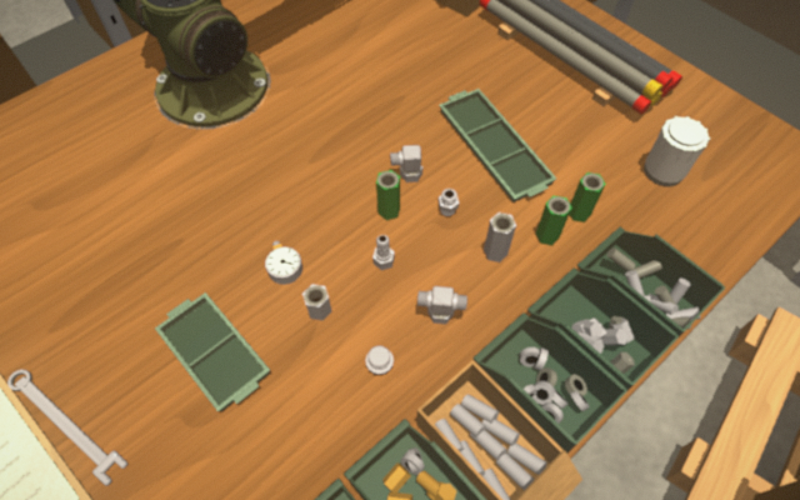

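View pics/top0.png

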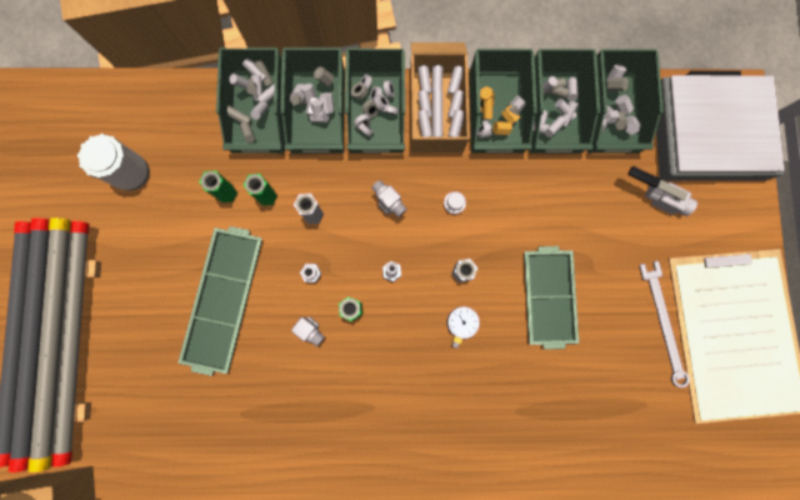

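The pictures show (800×500 px) the three-compartment tray at top (222,300) and the two-compartment tray at (551,297). The elbow is at top (308,331), the tee at (389,199) and the hose tail at (392,271). The short sleeve is at (466,270), the nipple at (310,273), the plug at (455,203) and the gauge at (463,323).

Long-sleeve candidates in the top view are (212,185), (258,190) and (350,309), all green, and (307,208), plain steel. Only (307,208), at scene (500,237), is zinc-plated, so that is the one meant. I'll confirm it in a crop and fit the silhouettes in both views.

```bash
cat > fit.py <<'E'
from h import *
from scipy.optimize import minimize
def ng(n,af,z0,z1,ph=0):  # n-gon with flat facing +y
    a=np.pi/2+np.pi/n+np.arange(n)*2*np.pi/n;r=af/2/np.cos(np.pi/n)
    p=np.c_[r*np.cos(a),r*np.sin(a)];return np.r_[np.c_[p,p[:,0]*0+z0],np.c_[p,p[:,0]*0+z1]]
def box(x0,x1,y0,y1,z0,z1): return np.array([[x,y,z] for x in(x0,x1) for y in(y0,y1) for z in(z0,z1)])
def stub(x0,x1,d,z):
    q=ng(24,d,x0,x1);return np.c_[q[:,2],q[:,0],q[:,1]+z]
base=[ng(6,.036,0,.020),ng(24,.027,.02,.028),box(-.016,.016,-.016,.016,.028,.064)]
M=dict(long_sleeve_mid=[ng(6,.036,0,.09)],short_sleeve_mid=[ng(6,.036,0,.05)],
 elbow_mid=base+[stub(.016,.037,.027,.046)],tee_mid=base+[stub(-.037,.037,.027,.046)],
 hose_tail_mid=[ng(6,.032,0,.022),ng(24,.026,.022,.028),ng(24,.02,.028,.07)],
 tray_two=[box(-.0845,.0845,-.043,.043,0,.018)],tray_three=[box(-.126,.126,-.043,.043,0,.018)])
S=8
def render(n,q,cam):
    im=np.zeros((400,640),np.uint8);c,s=np.cos(q[3]),np.sin(q[3]);R=np.array([[c,-s,0],[s,c,0],[0,0,1]])
    for P in M[n]:
        uv=np.array([proj(cam,R@p+q[:3]) for p in P]).astype(np.float32)
        cv2.fillConvexPoly(im,cv2.convexHull(np.round(uv*256).astype(np.int32)),255,cv2.LINE_AA,8)
    return im/255.
def mask(n,cam,near):
    best=None
    for nm in [n]+(["long_sleeve_mid","short_sleeve_mid"] if "sleeve" in n else []):
        for r in trace(nm,cam):
            d=np.hypot(r["at"][0]*640-near[0],r["at"][1]*400-near[1])
            if d<12 and(best is None or d<best[0]): best=(d,r["pixels"],r["p"])
    return best
def fit(n,ms,q0,yaws):
    def cost(v,cams=ms):
        c=0
        for k,m in ms.items():
            r=render(n,[v[0]/100,v[1]/100,v[2]/100,v[3]],k);c+=np.abs(r-m).sum()/m.sum()
        return c
    res=[minimize(cost,[q0[0]*100,q0[1]*100,0,y],method="Nelder-Mead",options=dict(initial_simplex=np.array([q0[0]*100,q0[1]*100,0,y])+np.r_[np.zeros((1,4)),np.diag([1,1,1,.2])],maxiter=130)) for y in yaws]
    return min(res,key=lambda r:r.fun)
E
python3 - <<'E'
from fit import *
near=dict(long_sleeve_mid=((400,189),(247,166)),short_sleeve_mid=((254,242),(371,217)),elbow_mid=((327,130),(246,264)),tee_mid=((353,241),(310,160)),
 hose_tail_mid=((306,202),(313,216)),tray_two=((170,281),(440,237)),tray_three=((397,115),(177,240)))
im={c:camera(c) for c in("scene","top")}
D={}
for n,(a,b) in near.items():
    ms={}
    for c,nr in(("scene",a),("top",b)):
        m=mask(n,c,nr)
        if m is None: print(n,c,"none");continue
        ms[c]=m[1].astype(float)
    q0=onz("top",*b,.03)
    yaws=[0,np.pi/6] if "sleeve" in n or "hose" in n else np.arange(4)*np.pi/4+(0) if n!="elbow_mid" else np.arange(8)*np.pi/4
    r=fit(n,ms,q0,yaws);v=r.x;D[n]=[v[0]/100,v[1]/100,v[2]/100,v[3]]
    print(n,np.round(v,2),"cost",round(r.fun,2),"areas",[int(m.sum()) for m in ms.values()])
    for c,m in ms.items():
        e=(render(n,D[n],c)>.5).astype(np.uint8);D.setdefault("cnt",{}).setdefault(c,[]).append(cv2.findContours(cv2.resize(e,None,fx=4,fy=4,interpolation=0),0,1)[0])
import json
cn=D.pop("cnt");json.dump({k:list(map(float,v)) for k,v in D.items()},open("fit.json","w"))
for c,(x,y) in(("scene",(225,80)),("top",(130,125))):
    b=cv2.resize(im[c],None,fx=4,fy=4,interpolation=cv2.INTER_CUBIC)
    for k in cn[c]: cv2.drawContours(b,k,-1,(255,0,0),1)
    w=(800,720) if c=="scene" else(1040,600)
    cr=b[y*4:y*4+w[1],x*4:x*4+w[0]];f=min(800/cr.shape[1],600/cr.shape[0]);cv2.imwrite(f"pics/{c}1.png",cv2.resize(cr,None,fx=f,fy=f,interpolation=cv2.INTER_AREA)[...,::-1])
E
```

```text
Traceback (most recent call last):
  File "fit.py", line 34, in fit
    res=[minimize(cost,[q0[0]*100,q0[1]*100,0,y],method="Nelder-Mead",options=dict(initial_simplex=np.array([q0[0]*100,q0[1]*100,0,y])+np.r_[np.zeros((1,4)),np.diag([1,1,1,.2])],maxiter=130)) for y in yaws]
         ~~~~~~~~^^^^^^^^^^^^^^^^^^^^^^^^^^^^^^^^^^^^^^^^^^^^^^^^^^^^^^^^^^^^^^^^^^^^^^^^^^^^^^^^^^^^^^^^^^^^^^^^^^^^^^^^^^^^^^^^^^^^^^^^^^^^^^^^^^^^^^^^^^^^^^^^^^^^^^^^^^^^^^^^^^^^^^^^^^^^^^
  File "fit.py", line 32, in cost
    r=render(n,[v[0]/100,v[1]/100,v[2]/100,v[3]],k);c+=np.abs(r-m).sum()/m.sum()
  File "fit.py", line 18, in render
    uv=np.array([proj(cam,R@p+q[:3]) for p in P]).astype(np.float32)
                 ~~~~^^^^^^^^^^^^^^^
  File "h.py", line 9, in proj
    m=camera_model(cam);T=np.array(m["world_from_camera"])
ValueError: time passes only in moves, steps and waits
```

```bash
cat >> h.py <<'E'
_cm={c:camera_model(c) for c in("scene","top")}
camera_model=lambda c:_cm[c]
E
cat > meas.py <<'E'
from fit import *
import json
near=dict(long_sleeve_mid=((400,189),(247,166)),short_sleeve_mid=((254,242),(371,217)),elbow_mid=((327,130),(246,264)),tee_mid=((353,241),(310,160)),
 hose_tail_mid=((306,202),(313,216)),tray_two=((170,281),(440,237)),tray_three=((397,115),(177,240)))
im={c:camera(c) for c in("scene","top")}
D={};cn={"scene":[],"top":[]};MS={}
for n,(a,b) in near.items():
    MS[n]={}
    for c,nr in(("scene",a),("top",b)):
        m=mask(n,c,nr)
        if m is None: print(n,c,"none");continue
        MS[n][c]=m[1].astype(float)
for n,(a,b) in near.items():
    ms=MS[n]
    if not ms: continue
    q0=onz("top",*b,.03)
    yaws=[0,np.pi/6] if "sleeve" in n or "hose" in n else np.arange(8)*np.pi/4 if n=="elbow_mid" else np.arange(4)*np.pi/4
    r=fit(n,ms,q0,yaws);v=r.x;D[n]=[v[0]/100,v[1]/100,v[2]/100,v[3]]
    print(n,np.round(v,2),"cost",round(r.fun,2),"areas",[int(m.sum()) for m in ms.values()])
    for c in cn:
        e=(render(n,D[n],c)>.5).astype(np.uint8);cn[c].append(cv2.findContours(cv2.resize(e,None,fx=4,fy=4,interpolation=0),0,1)[0])
json.dump({k:list(map(float,v)) for k,v in D.items()},open("fit.json","w"))
for c,(x,y) in(("scene",(225,80)),("top",(130,125))):
    b=cv2.resize(im[c],None,fx=4,fy=4,interpolation=cv2.INTER_CUBIC)
    for k in cn[c]: cv2.drawContours(b,k,-1,(255,0,0),1)
    w=(960,720) if c=="scene" else(1240,720)
    cr=b[y*4:y*4+w[1],x*4:x*4+w[0]];f=min(800/cr.shape[1],600/cr.shape[0]);cv2.imwrite(f"pics/{c}1.png",cv2.resize(cr,None,fx=f,fy=f,interpolation=cv2.INTER_AREA)[...,::-1])
E
python3 meas.py
```

```text
long_sleeve_mid top none
elbow_mid top none
hose_tail_mid top none
long_sleeve_mid [63.22 17.58 -5.95  0.7 ] cost 0.05 areas [703]
short_sleeve_mid [ 53.9  -14.49  -0.4    0.68] cost 0.29 areas [474, 270]
elbow_mid [ 37.    20.7  -11.06   4.05] cost 0.1 areas [524]
tee_mid [67.35 -0.47 -0.61  0.71] cost 0.42 areas [761, 439]
hose_tail_mid [50.81  1.47 -7.23  1.16] cost 0.06 areas [363]
tray_two [ 4.910e+01 -3.114e+01  1.700e-01  1.000e-02] cost 0.15 areas [4453, 3116]
tray_three [ 4.894e+01  3.114e+01  2.000e-02 -2.200e-01] cost 0.11 areas [3826, 4639]
```

```bash
python3 - <<'E'
s=open('meas.py').read()
s=s.replace('''        m=mask(n,c,nr)
''','''        m=mask(n,c,nr)
        if m is None or "tray" not in n:
            hsv=cv2.cvtColor(im[c],cv2.COLOR_RGB2HSV);k,l,st,ce=cv2.connectedComponentsWithStats((hsv[...,1]<105).astype(np.uint8))
            j=1+np.argmin(np.hypot(*(ce[1:]-nr).T)+1e3*(st[1:,4]<60));print(n,c,"colour area",st[j,4],ce[j].round(),"net",None if m is None else int(m[1].sum()))
            if m is None and st[j,4]<1500: m=(0,l==j)
''')
open('meas.py','w').write(s)
E
python3 meas.py
```

```text
long_sleeve_mid scene colour area 714 [399. 189.] net 729
long_sleeve_mid top colour area 389 [246. 166.] net 346
short_sleeve_mid scene colour area 479 [253. 241.] net 461
short_sleeve_mid top colour area 290 [372. 216.] net 280
elbow_mid scene colour area 547 [327. 129.] net 591
elbow_mid top colour area 384 [246. 264.] net 364
tee_mid scene colour area 783 [353. 242.] net 765
tee_mid top colour area 459 [311. 159.] net 445
hose_tail_mid scene colour area 348 [306. 202.] net 375
hose_tail_mid top colour area 204 [313. 217.] net 156
long_sleeve_mid [65.25 14.42 -0.44  0.72] cost 0.32 areas [729, 346]
short_sleeve_mid [ 54.02 -14.55  -0.43  -0.39] cost 0.29 areas [461, 280]
elbow_mid [43.43 14.72 -0.25  4.  ] cost 0.35 areas [591, 364]
tee_mid [67.32 -0.48 -0.63  0.72] cost 0.4 areas [765, 445]
hose_tail_mid [54.04 -0.92 -0.27  1.16] cost 0.41 areas [375, 156]
tray_two [ 49.09 -31.17   0.1    3.15] cost 0.13 areas [4339, 3110]
tray_three [48.87 31.12 -0.08 -0.22] cost 0.1 areas [3734, 4638]
```

View pics/scene1.png

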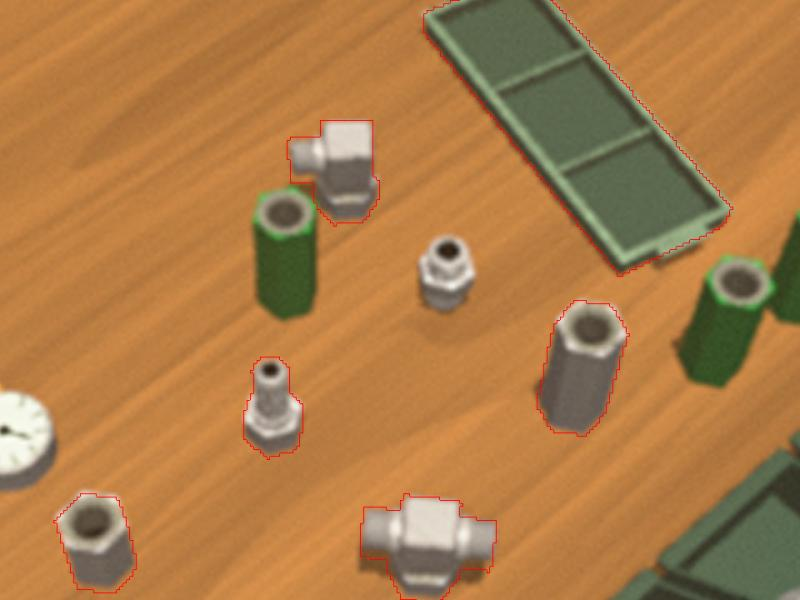

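View pics/top1.png

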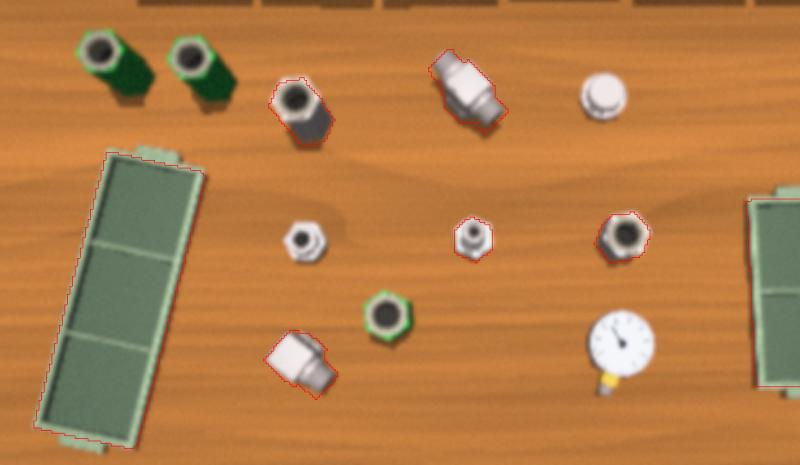

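The steel sleeve at scene1 (585,370) and top1 (300,110) is the plain zinc one, since the green rims and bodies are clearly visible on the three others. The fitted outlines match all five fittings and both trays, and the bases fit at z≈0, so the stated heights check out. I'll refine with z=0 and plan.

```bash
sed -i 's|v\[2\]/100,v\[3\]\],k|0,v[3]],k|' fit.py; sed -i 's|v\[2\]/100,v\[3\]\]$|0,v[3]]|; s|v\[2\]/100,v\[3\]\]|0,v[3]]|' meas.py
python3 meas.py | grep cost
python3 - <<'E'
from h import *; import json
from scipy.spatial.transform import Rotation as R
o=observe();print({k:np.round(v,3).tolist() for k,v in o.items()})
Rm=R.from_euler('xyz',o["eef_rot"]).as_matrix();th=np.arctan2(Rm[1,1],Rm[0,1]);print("close axis",th,Rm.round(2).tolist())
D=json.load(open("fit.json"))
for n,v in D.items():
    if "tray" in n: continue
    per=np.pi/3 if "sleeve" in n else np.pi
    d=v[3]+np.pi/2-th;print(n,np.round(v,3),"turn",[round((d%per)+k*per,2) for k in(-2,-1,0,1)])
print("green",onz("top",281,247,.07),"plug",onz("top",364,162,.03),"nip",onz("top",248,219,.03),"gauge",onz("top",370,258,.026))
E
```

```text
long_sleeve_mid [65.31 14.24  0.74  0.7 ] cost 0.38 areas [705, 343]
short_sleeve_mid [ 54.09 -14.58   0.35   0.65] cost 0.25 areas [518, 269]
elbow_mid [43.54 14.67 -2.55  4.02] cost 0.27 areas [569, 424]
tee_mid [67.33 -0.55  2.5   0.64] cost 0.56 areas [765, 399]
hose_tail_mid [54.06 -0.96  0.77  0.15] cost 0.57 areas [323, 158]
tray_two [ 4.906e+01 -3.121e+01  1.440e+00  1.000e-02] cost 0.14 areas [4406, 3077]
tray_three [48.9  31.12 -3.2   2.92] cost 0.11 areas [3793, 4599]
{'t': 5.1, 'joint_pos': [1.609, 0.04, 0.085, -0.0, -1.615, -0.334], 'qvel': [-0.0, 0.0, -0.001, 0.002, 0.0, 0.001], 'joint_efforts': [0.0, -36.793, 34.744, 6.933, -0.001, 0.0], 'eef_pos': [0.175, 0.574, 0.231], 'eef_rot': [3.141, -0.0, -0.296], 'wrist_force': [-1.283, 0.212, 0.493], 'wrist_torque': [-0.007, -0.026, -0.027], 'gripper_force': 0.0, 'finger_gap': 0.085}
close axis -1.8665733402648332 [[0.96, -0.29, -0.0], [-0.29, -0.96, -0.0], [0.0, 0.0, -1.0]]
long_sleeve_mid [0.653 0.142 0.    0.705] turn [np.float64(-1.09), np.float64(-0.05), np.float64(1.0), np.float64(2.05)]
short_sleeve_mid [ 0.541 -0.146  0.     0.65 ] turn [np.float64(-1.15), np.float64(-0.1), np.float64(0.95), np.float64(1.99)]
elbow_mid [0.435 0.147 0.    4.024] turn [np.float64(-5.11), np.float64(-1.96), np.float64(1.18), np.float64(4.32)]
tee_mid [ 0.673 -0.006  0.     0.643] turn [np.float64(-5.34), np.float64(-2.2), np.float64(0.94), np.float64(4.08)]
hose_tail_mid [ 0.541 -0.01   0.     0.146] turn [np.float64(-5.84), np.float64(-2.7), np.float64(0.44), np.float64(3.58)]
green [0.46975623 0.0616913  0.07      ] plug [ 0.67010673 -0.13119903  0.03      ] nip [0.53543033 0.14151408 0.03      ] gauge [ 0.44397713 -0.14078253  0.026     ]
```

jog_arm(
  deltas=[
    [[0,0,0],[2,-1.8,0],100],
    [[0,0,-0.05],[4,-3.6,0],100],
    [[0,0,0],[4,-3.6,0],100],
    [[0,0,0],[4,-3.6,0],100],
    [[0,0,0],[4,-3.6,0],100],
  ],
  force=60,
)

```text
t: 5.72
eef_pos: [0.3564, 0.4097, 0.2317]
eef_rot: [-3.141, -0.0, -0.346]
wrist_force: [1.0, 1.0, 0.4]
finger_gap: 0.052
gripper_force: 0.0
```

jog_arm(
  deltas=[
    [[0,0,0],[4,-3.6,0],100],
    [[0,0,0],[4,-3.6,0],100],
    [[0,0,0],[4,-3.6,0],100],
    [[0,0,0],[4,-3.6,0],100],
    [[0,0,0],[4,-3.6,0],100],
  ],
)

```text
t: 6.35
eef_pos: [0.5561, 0.2294, 0.2317]
eef_rot: [-3.141, -0.001, -0.346]
wrist_force: [1.0, 0.3, -0.1]
finger_gap: 0.0518
gripper_force: 0.0
```

jog_arm(
  deltas=[
    [[0,0,0],[4,-3.6,0],100],
    [[0,0,0],[4,-3.6,0],100],
    [[0,0,0],[1.8,-1.8,0],100],
    [[0,0,0],[0,0,-1],100],
    [[0,0,0],[0,0,0],100],
  ],
)

```text
t: 6.98
eef_pos: [0.6521, 0.1415, 0.2199]
eef_rot: [3.14, 0.002, -0.346]
wrist_force: [-0.7, -0.1, 0.3]
finger_gap: 0.0519
gripper_force: 0.0
```

jog_arm(
  deltas=[
    [[0,0,0],[0,0,-3],100],
    [[0,0,0],[0,0,-4],100],
    [[0,0,0],[0,0,-2],100],
    [[0,0,0],[0,0,-1],100],
    [[0,0,0],[0,0,0],100],
  ],
)

```text
t: 7.6
eef_pos: [0.6529, 0.1421, 0.1218]
eef_rot: [3.141, -0.001, -0.345]
wrist_force: [-0.3, -0.2, -0.2]
finger_gap: 0.0517
gripper_force: 0.0
```

Run:
```python
from h import *
a=camera("scene")[100:260,300:500];b=camera("top")[80:240,150:350]
cv2.imwrite("pics/g1.png",np.hstack([cv2.resize(x,(400,320),interpolation=2) for x in(a,b)])[...,::-1])
```

```text
(no output)
```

View pics/g1.png

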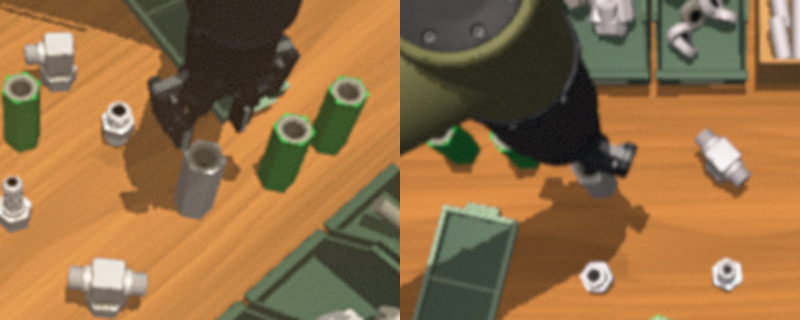

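The picture shows the fingers straddling the grey sleeve at about (205,160), with the green sleeve at (285,150) clear of them. Descending now.

jog_arm(
  deltas=[
    [[0,0,0],[0,0,-2],100],
    [[0,0,0],[0,0,-2.5],100],
    [[0,0,0],[0,0,-2],100],
    [[0,0,0],[0,0,-1.5],100],
    [[0,0,0],[0,0,0],100],
  ],
)

```text
t: 8.32
eef_pos: [0.6522, 0.1416, 0.0396]
eef_rot: [3.14, 0.002, -0.346]
wrist_force: [0.1, 0.1, 0.6]
finger_gap: 0.0521
gripper_force: 0.0
```

jog_arm(
  deltas=[
    [[0,0,0],[0,0,0],150],
    [[0,0,0],[0,0,0],200],
    [[0,0,0],[0,0,0],220],
    [[0,0,0],[0,0,0],220],
    [[0,0,0],[0,0,0],220],
  ],
)

```text
t: 8.95
eef_pos: [0.6535, 0.1422, 0.0424]
eef_rot: [-3.141, -0.002, -0.346]
wrist_force: [0.7, 1.3, 4.0]
finger_gap: 0.036
gripper_force: 60.5
```

jog_arm(
  deltas=[
    [[0,0,0],[0,0,1],220],
    [[0,0,0],[0,0,3],220],
    [[0,0,0],[0,0,3],220],
    [[0,0,0],[0,0,2],220],
    [[0,0,0],[0,0,0],220],
  ],
)

```text
t: 9.57
eef_pos: [0.6532, 0.1421, 0.1324]
eef_rot: [-3.14, -0.001, -0.346]
wrist_force: [-0.0, 0.3, -5.4]
finger_gap: 0.0364
gripper_force: 61.0
```

jog_arm(
  deltas=[
    [[0,0,0.06],[-2,3.7,0],220],
    [[0,0,0.06],[-2.3,4,0],220],
    [[0,0,0],[-2,4,0],220],
    [[0,0,0],[-1.4,2.4,0],220],
    [[0,0,0],[-0.6,1,0],220],
  ],
)

```text
t: 10.2
eef_pos: [0.5682, 0.2939, 0.1289]
eef_rot: [3.139, 0.003, -0.224]
wrist_force: [0.7, -0.7, -5.5]
finger_gap: 0.0364
gripper_force: 61.1
```

jog_arm(
  deltas=[
    [[0,0,0],[0,0,-2],220],
    [[0,0,0],[0,0,-2.5],220],
    [[0,0,0],[0,0,-2],220],
    [[0,0,0],[0,0,-1],220],
    [[0,0,0],[0,0,0],220],
  ],
)

```text
t: 10.82
eef_pos: [0.5698, 0.2922, 0.0552]
eef_rot: [3.14, 0.001, -0.226]
wrist_force: [-0.5, -0.4, -5.1]
finger_gap: 0.0357
gripper_force: 61.1
```

jog_arm(
  deltas=[
    [[0,0,0],[0,0,-0.4],220],
    [[0,0,0],[0,0,-0.3],220],
    [[0,0,0],[0,0,-0.2],220],
    [[0,0,0],[0,0,0],220],
    [[0,0,0],[0,0,0],220],
  ],
)

```text
t: 11.45
eef_pos: [0.57, 0.293, 0.0475]
eef_rot: [-3.142, -0.0, -0.226]
wrist_force: [0.1, 0.6, -4.9]
finger_gap: 0.0362
gripper_force: 61.1
```

jog_arm(
  deltas=[
    [[0,0,0],[0,0,-0.1],220],
    [[0,0,0],[0,0,-0.1],220],
    [[0,0,0],[0,0,0],220],
    [[0,0,0],[0,0,0],220],
    [[0,0,0],[0,0,0],220],
  ],
)

```text
t: 12.08
eef_pos: [0.57, 0.293, 0.0455]
eef_rot: [-3.141, -0.0, -0.226]
wrist_force: [0.3, 0.8, -3.5]
finger_gap: 0.0365
gripper_force: 61.2
```

jog_arm(
  deltas=[
    [[0,0,0],[0,0,-0.1],220],
    [[0,0,0],[0,0,0],190],
    [[0,0,0],[0,0,0],130],
    [[0,0,0],[0,0,0],90],
    [[0,0,0],[0,0,0],90],
  ],
)

```text
t: 12.7
eef_pos: [0.57, 0.2929, 0.0442]
eef_rot: [3.142, -0.0, -0.226]
wrist_force: [0.2, -0.8, 0.0]
finger_gap: 0.0551
gripper_force: 0.0
```

jog_arm(
  deltas=[
    [[0,0,0],[0,0,2],90],
    [[0,0,0],[0,0,4],90],
    [[0,0,0],[0,0,5],90],
    [[0,0,0],[0,0,2],90],
    [[0,0,0],[0,0,0],90],
  ],
)

```text
t: 13.32
eef_pos: [0.5707, 0.2934, 0.1775]
eef_rot: [-3.138, -0.003, -0.226]
wrist_force: [-0.1, -0.7, -0.1]
finger_gap: 0.0556
gripper_force: 0.0
```

jog_arm(
  deltas=[
    [[0,0,0],[-0.3,-3,0],110],
    [[0,0,0],[-0.5,-5.5,0],110],
    [[0,0,0],[-0.5,-5.5,0],110],
    [[0,0,0],[-0.5,-5.5,0],110],
    [[0,0,0],[-0.5,-5.5,0],110],
  ],
)

```text
t: 13.95
eef_pos: [0.5458, 0.0412, 0.1728]
eef_rot: [3.141, 0.002, -0.225]
wrist_force: [1.5, -0.2, -0.6]
finger_gap: 0.0485
gripper_force: 0.0
```

jog_arm(
  deltas=[
    [[0,0,0],[-0.4,-3.8,0],110],
    [[0,0,0],[-0.2,-1.5,-2],110],
    [[0,0,0],[0,0,-3],110],
    [[0,0,0],[0,0,-1.5],110],
    [[0,0,0],[0,0,0],110],
  ],
)

```text
t: 14.58
eef_pos: [0.54, -0.0101, 0.1077]
eef_rot: [3.14, 0.003, -0.226]
wrist_force: [-0.4, 0.4, 0.2]
finger_gap: 0.0484
gripper_force: 0.0
```

Run:
```python
from h import *
a=camera("scene")[120:280,220:420];b=camera("top")[120:280,200:400]
cv2.imwrite("pics/g2.png",np.hstack([cv2.resize(x,(400,320),interpolation=2) for x in(a,b)])[...,::-1])
```

```text
(no output)
```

View pics/g2.png

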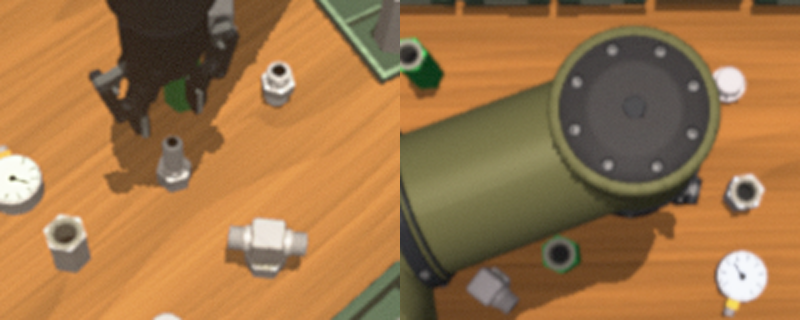

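The hose tail stands between the fingers at about (173,145). Descend and grip.

jog_arm(
  deltas=[
    [[0,0,0],[0,0,-2],110],
    [[0,0,0],[0,0,-2.5],110],
    [[0,0,0],[0,0,-2],110],
    [[0,0,0],[0,0,-0.8],110],
    [[0,0,0],[0,0,0],110],
  ],
)

```text
t: 15.3
eef_pos: [0.5412, -0.0099, 0.0369]
eef_rot: [3.141, -0.001, -0.225]
wrist_force: [0.0, -0.4, 0.0]
finger_gap: 0.0485
gripper_force: 0.0
```

jog_arm(
  deltas=[
    [[0,0,0],[0,0,0],160],
    [[0,0,0],[0,0,0],210],
    [[0,0,0],[0,0,0],250],
    [[0,0,0],[0,0,0],250],
    [[0,0,0],[0,0,0],250],
  ],
)

```text
t: 15.92
eef_pos: [0.5416, -0.0099, 0.0374]
eef_rot: [-3.141, -0.002, -0.226]
wrist_force: [-0.6, 1.0, 5.4]
finger_gap: 0.0184
gripper_force: 58.7
```

jog_arm(
  deltas=[
    [[0,0,0],[0,0,1],250],
    [[0,0,0],[0,0,3],250],
    [[0,0,0],[0,0,4],250],
    [[0,0,0],[0,0,4],250],
    [[0,0,0],[0,0,1],250],
  ],
)

```text
t: 16.55
eef_pos: [0.5418, -0.01, 0.1692]
eef_rot: [-3.14, -0.004, -0.226]
wrist_force: [0.4, 0.1, -2.6]
finger_gap: 0.0182
gripper_force: 58.7
```

jog_arm(
  deltas=[
    [[0,0,0],[-0.5,3,0],250],
    [[0,0,0],[-0.9,5.5,0],250],
    [[0,0,0],[-0.9,5.5,0],250],
    [[0,0,0],[-0.9,5.5,0],250],
    [[0,0,0],[-0.9,5.5,0],250],
  ],
)

```text
t: 17.18
eef_pos: [0.4986, 0.2414, 0.1647]
eef_rot: [3.14, 0.002, -0.226]
wrist_force: [-0.1, 0.0, -1.4]
finger_gap: 0.0182
gripper_force: 58.9
```

jog_arm(
  deltas=[
    [[0,0,0],[-0.7,4.5,0],250],
    [[0,0,0],[-0.5,2.6,-2],250],
    [[0,0,0],[0,0,-4],250],
    [[0,0,0],[0,0,-3],250],
    [[0,0,0],[0,0,-1.5],250],
  ],
)

```text
t: 17.8
eef_pos: [0.4865, 0.3093, 0.0572]
eef_rot: [3.137, 0.003, -0.227]
wrist_force: [0.1, -1.0, -1.5]
finger_gap: 0.0186
gripper_force: 59.0
```

jog_arm(
  deltas=[
    [[0,0,0],[0,0,-0.8],250],
    [[0,0,0],[0,0,-0.5],250],
    [[0,0,0],[0,0,-0.3],250],
    [[0,0,0],[0,0,0],250],
    [[0,0,0],[0,0,0],250],
  ],
)

```text
t: 18.42
eef_pos: [0.4881, 0.3112, 0.0459]
eef_rot: [-3.141, -0.001, -0.226]
wrist_force: [0.3, -0.2, -1.0]
finger_gap: 0.0188
gripper_force: 59.0
```

jog_arm(
  deltas=[
    [[0,0,0],[0,0,-0.2],250],
    [[0,0,0],[0,0,-0.2],250],
    [[0,0,0],[0,0,-0.1],250],
    [[0,0,0],[0,0,0],250],
    [[0,0,0],[0,0,0],250],
  ],
)

```text
t: 19.05
eef_pos: [0.488, 0.3109, 0.0405]
eef_rot: [3.142, -0.0, -0.226]
wrist_force: [-0.1, -1.0, 1.3]
finger_gap: 0.0184
gripper_force: 59.4
```

jog_arm(
  deltas=[
    [[0,0,0],[0,0,0],220],
    [[0,0,0],[0,0,0],180],
    [[0,0,0],[0,0,0],140],
    [[0,0,0],[0,0,0],110],
    [[0,0,0],[0,0,0],110],
  ],
)

```text
t: 19.68
eef_pos: [0.4879, 0.311, 0.0402]
eef_rot: [3.142, -0.0, -0.226]
wrist_force: [-0.0, 0.2, 1.0]
finger_gap: 0.0487
gripper_force: 0.0
```

jog_arm(
  deltas=[
    [[0,0,0],[0,0,2],110],
    [[0,0,0],[0,0,4],110],
    [[0,0,0],[0,0,5],110],
    [[0,0,0],[0,0,2],110],
    [[0,0,0],[0,0,1],110],
  ],
)

```text
t: 20.3
eef_pos: [0.4881, 0.3112, 0.1823]
eef_rot: [-3.139, -0.001, -0.226]
wrist_force: [-0.5, -0.1, -1.0]
finger_gap: 0.0484
gripper_force: 0.0
```

jog_arm(
  deltas=[
    [[0,0,0.1],[1.5,-2.5,0],100],
    [[0,0,0.13],[2.7,-4.6,0],100],
    [[0,0,0.13],[2.7,-4.6,0],100],
    [[0,0,0.13],[2.7,-4.6,0],100],
    [[0,0,0.13],[2.7,-4.6,0],100],
  ],
)

```text
t: 20.92
eef_pos: [0.611, 0.1003, 0.179]
eef_rot: [-3.141, 0.002, 0.399]
wrist_force: [1.0, 0.3, 0.2]
finger_gap: 0.0519
gripper_force: 0.0
```

jog_arm(
  deltas=[
    [[0,0,0.13],[2.7,-4.6,0],100],
    [[0,0,0.13],[2.5,-4.2,0],100],
    [[0,0,0.035],[1,-2,-2],100],
    [[0,0,0],[0,0,-4],100],
    [[0,0,0],[0,0,-1.5],100],
  ],
)

```text
t: 21.55
eef_pos: [0.6709, -0.0065, 0.1007]
eef_rot: [-3.138, 0.006, 0.688]
wrist_force: [-0.5, -0.2, 0.0]
finger_gap: 0.0519
gripper_force: 0.0
```

Run:
```python
from h import *
print({k:np.round(v,3) for k,v in observe().items() if k in("eef_pos","joint_pos","eef_rot")})
a=camera("scene")[140:300,260:460];b=camera("scene")[60:220,300:500]
cv2.imwrite("pics/g3.png",np.hstack([cv2.resize(x,(400,320),interpolation=2) for x in(a,b)])[...,::-1])
```

```text
{'joint_pos': array([ 2.870e-01,  2.540e-01,  8.400e-02, -1.000e-03, -1.408e+00,
        1.973e+00]), 'eef_pos': array([ 0.671, -0.007,  0.101]), 'eef_rot': array([-3.138,  0.006,  0.688])}
```

View pics/g3.png

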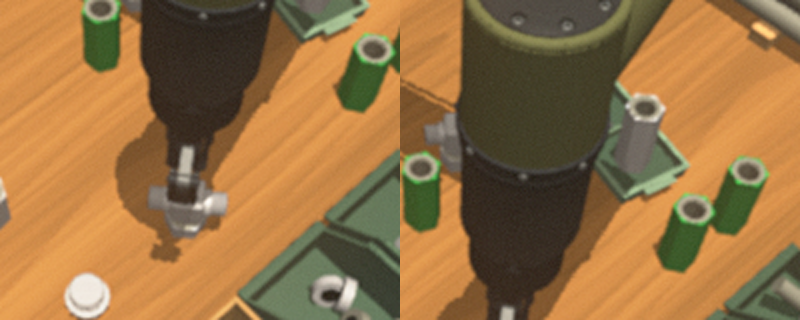

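The fingers are in line with the tee's block at (186,200), with stubs clear on both sides. The long sleeve stands upright in its compartment (640,130, right half).

jog_arm(
  deltas=[
    [[0,0,0],[0,0,-2],100],
    [[0,0,0],[0,0,-2.5],100],
    [[0,0,0],[0,0,-1.7],100],
    [[0,0,0],[0,0,-0.8],100],
    [[0,0,0],[0,0,0],100],
  ],
)

```text
t: 22.28
eef_pos: [0.6729, -0.006, 0.0352]
eef_rot: [3.141, 0.0, 0.689]
wrist_force: [0.2, 0.1, -0.2]
finger_gap: 0.052
gripper_force: 0.0
```

jog_arm(
  deltas=[
    [[0,0,0],[0,0,0],150],
    [[0,0,0],[0,0,0],190],
    [[0,0,0],[0,0,0],220],
    [[0,0,0],[0,0,0],220],
    [[0,0,0],[0,0,0],220],
  ],
)

```text
t: 22.9
eef_pos: [0.6737, -0.0061, 0.0368]
eef_rot: [3.14, -0.002, 0.689]
wrist_force: [-0.4, -0.4, 5.8]
finger_gap: 0.0313
gripper_force: 59.9
```

jog_arm(
  deltas=[
    [[0,0,0],[0,0,1],220],
    [[0,0,0],[0,0,3],220],
    [[0,0,0],[0,0,4],220],
    [[0,0,0],[0,0,4],220],
    [[0,0,0],[0,0,1],220],
  ],
)

```text
t: 23.52
eef_pos: [0.6736, -0.0059, 0.1678]
eef_rot: [3.14, -0.003, 0.689]
wrist_force: [-0.1, 0.3, -4.9]
finger_gap: 0.0311
gripper_force: 59.4
```

jog_arm(
  deltas=[
    [[0,0,-0.1],[-1.9,2.4,0],220],
    [[0,0,-0.13],[-3.4,4.3,0],220],
    [[0,0,-0.13],[-3.4,4.3,0],220],
    [[0,0,-0.13],[-3.4,4.3,0],220],
    [[0,0,-0.13],[-3.4,4.3,0],220],
  ],
)

```text
t: 24.15
eef_pos: [0.5156, 0.1909, 0.1626]
eef_rot: [3.141, 0.004, 0.065]
wrist_force: [0.8, 1.3, -3.3]
finger_gap: 0.0308
gripper_force: 59.9
```

jog_arm(
  deltas=[
    [[0,0,-0.13],[-3.4,4.3,0],220],
    [[0,0,-0.13],[-3.4,4.3,0],220],
    [[0,0,-0.035],[-2.6,3.3,0],220],
    [[0,0,0],[-1.6,2,0],220],
    [[0,0,0],[0,0,-2],220],
  ],
)

```text
t: 24.78
eef_pos: [0.4067, 0.3303, 0.1442]
eef_rot: [-3.141, 0.001, -0.223]
wrist_force: [0.1, 0.1, -4.0]
finger_gap: 0.0313
gripper_force: 59.9
```

jog_arm(
  deltas=[
    [[0,0,0],[0,0,-4],220],
    [[0,0,0],[0,0,-3],220],
    [[0,0,0],[0,0,-2],220],
    [[0,0,0],[0,0,-0.8],220],
    [[0,0,0],[0,0,0],220],
  ],
)

```text
t: 25.4
eef_pos: [0.4077, 0.3279, 0.046]
eef_rot: [3.139, 0.001, -0.226]
wrist_force: [0.4, -0.1, -3.8]
finger_gap: 0.031
gripper_force: 59.7
```

Contact is expected near 0.039.

jog_arm(
  deltas=[
    [[0,0,0],[0,0,-0.2],220],
    [[0,0,0],[0,0,-0.2],220],
    [[0,0,0],[0,0,-0.1],220],
    [[0,0,0],[0,0,0],220],
    [[0,0,0],[0,0,0],220],
  ],
)

```text
t: 26.02
eef_pos: [0.4079, 0.329, 0.0424]
eef_rot: [-3.141, -0.0, -0.226]
wrist_force: [0.5, 0.3, -4.4]
finger_gap: 0.0315
gripper_force: 59.7
```

jog_arm(
  deltas=[
    [[0,0,0],[0,0,-0.1],220],
    [[0,0,0],[0,0,-0.1],220],
    [[0,0,0],[0,0,-0.1],220],
    [[0,0,0],[0,0,0],220],
    [[0,0,0],[0,0,0],220],
  ],
)

```text
t: 26.65
eef_pos: [0.408, 0.329, 0.0398]
eef_rot: [-3.141, -0.0, -0.226]
wrist_force: [-1.2, -2.2, 0.7]
finger_gap: 0.0315
gripper_force: 60.3
```

Contact. Release and rise, and then look at the tray.

jog_arm(
  deltas=[
    [[0,0,0],[0,0,0],190],
    [[0,0,0],[0,0,0],150],
    [[0,0,0],[0,0,0],110],
    [[0,0,0],[0,0,0],100],
    [[0,0,0],[0,0,0],100],
  ],
)

```text
t: 27.28
eef_pos: [0.4079, 0.329, 0.0393]
eef_rot: [-3.142, -0.0, -0.226]
wrist_force: [0.0, -0.6, 0.0]
finger_gap: 0.0519
gripper_force: 0.0
```

jog_arm(
  deltas=[
    [[0,0,0],[0,0,2],100],
    [[0,0,0],[0,0,4],100],
    [[0,0,0],[0,0,5],100],
    [[0,0,0],[0,0,2],100],
    [[0,0,0],[0,0,1],100],
  ],
)

```text
t: 27.9
eef_pos: [0.4079, 0.3292, 0.18]
eef_rot: [-3.141, -0.0, -0.226]
wrist_force: [0.3, -0.4, -1.2]
finger_gap: 0.0519
gripper_force: 0.0
```

jog_arm(
  deltas=[
    [[0,0,0.14],[0.2,-1.5,0],100],
    [[0,0,0.14],[0.4,-2.5,0],100],
    [[0,0,0.14],[0.4,-2.6,0],100],
    [[0,0,0.14],[0.4,-2.6,0],100],
    [[0,0,0.14],[0.4,-2.6,0],100],
  ],
)

```text
t: 28.52
eef_pos: [0.4254, 0.2098, 0.1775]
eef_rot: [3.141, 0.003, 0.479]
wrist_force: [-0.3, -0.5, -0.1]
finger_gap: 0.0518
gripper_force: 0.0
```

jog_arm(
  deltas=[
    [[0,0,0.14],[0.4,-2.6,0],100],
    [[0,0,0.14],[0.3,-2.6,0],100],
    [[0,0,0.13],[0.2,-1.2,-2],100],
    [[0,0,0],[0,0,-4],100],
    [[0,0,0],[0,0,-1.5],100],
  ],
)

```text
t: 29.15
eef_pos: [0.4333, 0.1458, 0.1006]
eef_rot: [-3.14, 0.005, 0.884]
wrist_force: [-0.6, 0.7, 0.7]
finger_gap: 0.052
gripper_force: 0.0
```

Run:
```python
from h import *
print({k:np.round(v,3) for k,v in observe().items() if k in("eef_pos","joint_pos","eef_rot")})
a=camera("scene")[60:220,240:440];b=camera("top")[160:320,120:320]
cv2.imwrite("pics/g4.png",np.hstack([cv2.resize(x,(400,320),interpolation=2) for x in(a,b)])[...,::-1])
```

```text
{'joint_pos': array([ 7.680e-01, -3.310e-01, -4.850e-01, -1.000e-03, -1.422e+00,
        1.687e+00]), 'eef_pos': array([0.433, 0.146, 0.101]), 'eef_rot': array([-3.14 ,  0.005,  0.884])}
```

View pics/g4.png

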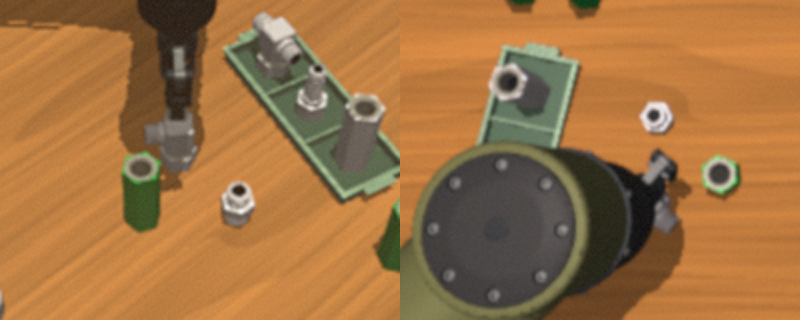

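The tee (275,45), hose tail (313,95) and long sleeve (360,130) stand in their compartments. The fingers are in line with the elbow block at (178,130), and the green sleeve is clear.

jog_arm(
  deltas=[
    [[0,0,0],[0,0,-2],100],
    [[0,0,0],[0,0,-2.5],100],
    [[0,0,0],[0,0,-1.5],100],
    [[0,0,0],[0,0,-0.8],100],
    [[0,0,0],[0,0,0],100],
  ],
)

```text
t: 29.88
eef_pos: [0.435, 0.147, 0.0365]
eef_rot: [3.141, 0.0, 0.884]
wrist_force: [0.4, -0.5, 0.8]
finger_gap: 0.0522
gripper_force: 0.0
```

jog_arm(
  deltas=[
    [[0,0,0],[0,0,0],150],
    [[0,0,0],[0,0,0],190],
    [[0,0,0],[0,0,0],220],
    [[0,0,0],[0,0,0],220],
    [[0,0,0],[0,0,0],220],
  ],
)

```text
t: 30.5
eef_pos: [0.4356, 0.1473, 0.0375]
eef_rot: [3.141, -0.002, 0.884]
wrist_force: [-0.1, -0.3, 5.2]
finger_gap: 0.0312
gripper_force: 60.4
```

jog_arm(
  deltas=[
    [[0,0,0],[0,0,1],220],
    [[0,0,0],[0,0,3],220],
    [[0,0,0],[0,0,4],220],
    [[0,0,0],[0,0,4],220],
    [[0,0,0],[0,0,1],220],
  ],
)

```text
t: 31.12
eef_pos: [0.4355, 0.1474, 0.1686]
eef_rot: [3.141, -0.003, 0.884]
wrist_force: [0.3, 0.0, -4.2]
finger_gap: 0.0311
gripper_force: 59.9
```

jog_arm(
  deltas=[
    [[0,0,-0.08],[0.1,-3,0.5],220],
    [[0,0,-0.1],[0.2,-5,0],220],
    [[0,0,-0.1],[0.2,-5,0],220],
    [[0,0,-0.1],[0.2,-5,0],220],
    [[0,0,-0.1],[0.2,-5,0],220],
  ],
)

```text
t: 31.75
eef_pos: [0.4429, -0.0844, 0.1694]
eef_rot: [-3.14, 0.002, 0.401]
wrist_force: [1.5, -0.0, -4.0]
finger_gap: 0.0312
gripper_force: 59.9
```

jog_arm(
  deltas=[
    [[0,0,-0.1],[0.1,-5,0],220],
    [[0,0,-0.1],[0.1,-5,0],220],
    [[0,0,-0.1],[0.1,-5,0],220],
    [[0,0,-0.1],[0.1,-5,0],220],
    [[0,0,0],[0,-2.9,0],220],
  ],
)

```text
t: 32.38
eef_pos: [0.4467, -0.3136, 0.1686]
eef_rot: [-3.14, 0.004, 0.001]
wrist_force: [0.1, 0.9, -3.5]
finger_gap: 0.0309
gripper_force: 60.0
```

Run:
```python
from h import *
o=observe();print({k:np.round(v,3) for k,v in o.items() if k in("eef_pos","joint_pos","eef_rot")})
```

```text
{'joint_pos': array([-2.450e-01, -9.900e-02, -1.650e-01, -1.000e-03, -1.509e+00,
        1.817e+00]), 'eef_pos': array([ 0.447, -0.314,  0.169]), 'eef_rot': array([-3.14e+00,  4.00e-03,  1.00e-03])}
```

jog_arm(
  deltas=[
    [[0,0,0],[0,0,-2],220],
    [[0,0,0],[0,0,-4],220],
    [[0,0,0],[0,0,-3.5],220],
    [[0,0,0],[0,0,-2],220],
    [[0,0,0],[0,0,-0.8],220],
  ],
)

```text
t: 33.0
eef_pos: [0.4462, -0.3106, 0.0448]
eef_rot: [-3.139, 0.005, 0.005]
wrist_force: [0.6, -0.2, -2.5]
finger_gap: 0.0311
gripper_force: 60.1
```

jog_arm(
  deltas=[
    [[0,0,0],[0,0,-0.2],220],
    [[0,0,0],[0,0,-0.1],220],
    [[0,0,0],[0,0,0],220],
    [[0,0,0],[0,0,0],220],
    [[0,0,0],[0,0,0],220],
  ],
)

```text
t: 33.62
eef_pos: [0.448, -0.3121, 0.0456]
eef_rot: [3.141, -0.001, 0.004]
wrist_force: [0.2, 0.3, -3.2]
finger_gap: 0.031
gripper_force: 60.1
```

Contact is expected near 0.040.

jog_arm(
  deltas=[
    [[0,0,0],[0,0,-0.2],220],
    [[0,0,0],[0,0,-0.2],220],
    [[0,0,0],[0,0,-0.1],220],
    [[0,0,0],[0,0,0],220],
    [[0,0,0],[0,0,0],220],
  ],
)

```text
t: 34.25
eef_pos: [0.4479, -0.3122, 0.0405]
eef_rot: [3.141, -0.0, 0.004]
wrist_force: [-1.4, 0.5, -0.2]
finger_gap: 0.0309
gripper_force: 60.4
```

jog_arm(
  deltas=[
    [[0,0,0],[0,0,-0.05],190],
    [[0,0,0],[0,0,0],150],
    [[0,0,0],[0,0,0],110],
    [[0,0,0],[0,0,0],100],
    [[0,0,0],[0,0,0],100],
  ],
)

```text
t: 34.88
eef_pos: [0.448, -0.3121, 0.0398]
eef_rot: [3.141, -0.0, 0.004]
wrist_force: [-0.1, 0.1, 0.6]
finger_gap: 0.0515
gripper_force: 0.0
```

jog_arm(
  deltas=[
    [[0,0,0],[0,0,2],100],
    [[0,0,0],[0,0,4],100],
    [[0,0,0],[0,0,4],100],
    [[0,0,0],[0,0,2],100],
    [[0,0,-0.1],[2,3.6,0],100],
  ],
)

```text
t: 35.5
eef_pos: [0.4681, -0.2772, 0.1615]
eef_rot: [3.141, -0.003, -0.101]
wrist_force: [1.6, -0.4, -0.7]
finger_gap: 0.0518
gripper_force: 0.0
```

jog_arm(
  deltas=[
    [[0,0,-0.1],[2.5,4.5,0],100],
    [[0,0,-0.1],[2.5,4.5,0],100],
    [[0,0,-0.1],[2.2,4,0],100],
    [[0,0,0],[0,0,-4],100],
    [[0,0,0],[0,0,-3],100],
  ],
)

```text
t: 36.12
eef_pos: [0.5394, -0.1451, 0.0872]
eef_rot: [3.141, 0.002, -0.395]
wrist_force: [0.8, -0.7, -0.1]
finger_gap: 0.0522
gripper_force: 0.0
```

Run:
```python
from h import *
print({k:np.round(v,3) for k,v in observe().items() if k in("eef_pos","joint_pos","eef_rot")})
a=camera("scene")[160:320,120:320];b=camera("top")[120:280,320:520]
cv2.imwrite("pics/g5.png",np.hstack([cv2.resize(x,(400,320),interpolation=2) for x in(a,b)])[...,::-1])
```

```text
{'joint_pos': array([ 9.600e-02, -3.700e-02, -2.550e-01, -1.000e-03, -1.355e+00,
        1.080e+00]), 'eef_pos': array([ 0.539, -0.145,  0.087]), 'eef_rot': array([ 3.141e+00,  2.000e-03, -3.950e-01])}
```

View pics/g5.png

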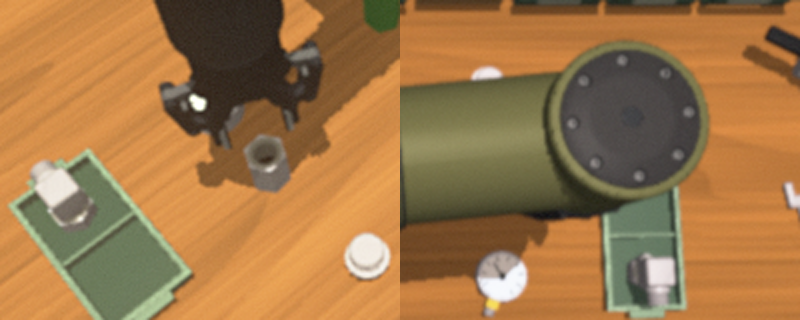

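The elbow stands upright in its compartment (62,195), and the short sleeve (267,160) lies between the fingers.

jog_arm(
  deltas=[
    [[0,0,0],[0,0,-2],100],
    [[0,0,0],[0,0,-2],100],
    [[0,0,0],[0,0,-1.4],100],
    [[0,0,0],[0,0,-0.5],100],
    [[0,0,0],[0,0,0],100],
  ],
)

```text
t: 36.85
eef_pos: [0.5401, -0.1462, 0.0312]
eef_rot: [3.141, -0.0, -0.396]
wrist_force: [-0.1, 0.3, 0.4]
finger_gap: 0.0518
gripper_force: 0.0
```

jog_arm(
  deltas=[
    [[0,0,0],[0,0,0],150],
    [[0,0,0],[0,0,0],190],
    [[0,0,0],[0,0,0],220],
    [[0,0,0],[0,0,0],220],
    [[0,0,0],[0,0,0],220],
  ],
)

```text
t: 37.48
eef_pos: [0.5407, -0.1461, 0.0321]
eef_rot: [-3.141, -0.002, -0.395]
wrist_force: [-0.4, 0.7, 6.2]
finger_gap: 0.0345
gripper_force: 62.0
```

jog_arm(
  deltas=[
    [[0,0,0],[0,0,1],220],
    [[0,0,0],[0,0,3],220],
    [[0,0,0],[0,0,4],220],
    [[0,0,0],[0,0,3],220],
    [[0,0,0],[0,0,1],220],
  ],
)

```text
t: 38.1
eef_pos: [0.5403, -0.1461, 0.1525]
eef_rot: [-3.141, -0.002, -0.396]
wrist_force: [-0.0, 0.6, -2.3]
finger_gap: 0.0347
gripper_force: 61.2
```

The grip sits too near the sleeve's top (gap 34.5 mm instead of 36 mm), so I'll set it back down and re-grip 10 mm lower.

jog_arm(
  deltas=[
    [[0,0,0],[0,0,-3],220],
    [[0,0,0],[0,0,-4],220],
    [[0,0,0],[0,0,-3],220],
    [[0,0,0],[0,0,-1.4],220],
    [[0,0,0],[0,0,-0.5],220],
  ],
)

```text
t: 38.72
eef_pos: [0.5396, -0.1464, 0.0321]
eef_rot: [3.14, 0.001, -0.395]
wrist_force: [-4.6, 1.5, 9.8]
finger_gap: 0.0342
gripper_force: 62.6
```

jog_arm(
  deltas=[
    [[0,0,0],[0,0,0],220],
    [[0,0,0],[0,0,0],220],
    [[0,0,0],[0,0,0],170],
    [[0,0,0],[0,0,0],100],
    [[0,0,0],[0,0,0],100],
  ],
)

```text
t: 39.35
eef_pos: [0.5403, -0.1462, 0.0324]
eef_rot: [-3.141, -0.001, -0.396]
wrist_force: [-0.1, 0.4, 0.5]
finger_gap: 0.052
gripper_force: 0.0
```

jog_arm(
  deltas=[
    [[0,0,0],[0,0,-0.5],100],
    [[0,0,0],[0,0,-0.5],100],
    [[0,0,0],[0,0,0],100],
    [[0,0,0],[0,0,0],150],
    [[0,0,0],[0,0,0],220],
  ],
)

```text
t: 39.98
eef_pos: [0.54, -0.1461, 0.022]
eef_rot: [-3.142, -0.0, -0.396]
wrist_force: [-0.7, -0.0, -0.8]
finger_gap: 0.0351
gripper_force: 60.6
```

jog_arm(
  deltas=[
    [[0,0,0],[0,0,0],220],
    [[0,0,0],[0,0,0],220],
    [[0,0,0],[0,0,0],220],
    [[0,0,0],[0,0,0],220],
    [[0,0,0],[0,0,0],220],
  ],
)

```text
t: 40.6
eef_pos: [0.54, -0.1461, 0.022]
eef_rot: [3.142, -0.0, -0.396]
wrist_force: [0.1, 0.1, 1.6]
finger_gap: 0.035
gripper_force: 60.6
```

jog_arm(
  deltas=[
    [[0,0,0],[0,0,1],220],
    [[0,0,0],[0,0,3],220],
    [[0,0,0],[0,0,4],220],
    [[0,0,0],[0,0,2],220],
    [[0,0,0.1],[-0.1,-2.6,0],220],
  ],
)

```text
t: 41.22
eef_pos: [0.5399, -0.1713, 0.1237]
eef_rot: [-3.14, -0.003, -0.291]
wrist_force: [0.4, -0.7, -3.8]
finger_gap: 0.035
gripper_force: 60.4
```

jog_arm(
  deltas=[
    [[0,0,0.1],[-0.2,-4,0],220],
    [[0,0,0.1],[-0.2,-4,0],220],
    [[0,0,0.1],[-0.2,-4,0],220],
    [[0,0,0],[-0.1,-2,0],220],
    [[0,0,0],[0,0,-2],220],
  ],
)

```text
t: 41.85
eef_pos: [0.5323, -0.3134, 0.1022]
eef_rot: [3.141, -0.002, 0.001]
wrist_force: [-0.4, 1.2, -3.1]
finger_gap: 0.035
gripper_force: 60.6
```

jog_arm(
  deltas=[
    [[0,0,0],[0,0,-3],220],
    [[0,0,0],[0,0,-2.5],220],
    [[0,0,0],[0,0,-1.2],220],
    [[0,0,0],[0,0,-0.4],220],
    [[0,0,0],[0,0,0],220],
  ],
)

```text
t: 42.48
eef_pos: [0.5323, -0.312, 0.0314]
eef_rot: [3.141, -0.001, 0.004]
wrist_force: [0.3, 0.3, -2.2]
finger_gap: 0.0354
gripper_force: 60.5
```

jog_arm(
  deltas=[
    [[0,0,0],[0,0,-0.2],220],
    [[0,0,0],[0,0,-0.2],220],
    [[0,0,0],[0,0,-0.1],220],
    [[0,0,0],[0,0,0],220],
    [[0,0,0],[0,0,0],220],
  ],
)

```text
t: 43.1
eef_pos: [0.5319, -0.3121, 0.0258]
eef_rot: [3.141, -0.0, 0.004]
wrist_force: [0.3, 1.0, -2.3]
finger_gap: 0.0351
gripper_force: 60.5
```

jog_arm(
  deltas=[
    [[0,0,0],[0,0,-0.1],220],
    [[0,0,0],[0,0,-0.05],220],
    [[0,0,0],[0,0,0],220],
    [[0,0,0],[0,0,0],220],
    [[0,0,0],[0,0,0],220],
  ],
)

```text
t: 43.72
eef_pos: [0.5321, -0.3122, 0.025]
eef_rot: [3.141, -0.001, 0.004]
wrist_force: [-3.0, 2.6, 5.3]
finger_gap: 0.0349
gripper_force: 61.1
```

Contact. Release, rise and take a final look.

jog_arm(
  deltas=[
    [[0,0,0],[0,0,0],190],
    [[0,0,0],[0,0,0],150],
    [[0,0,0],[0,0,0],110],
    [[0,0,0],[0,0,0],100],
    [[0,0,0],[0,0,0],100],
  ],
)

```text
t: 44.35
eef_pos: [0.5318, -0.3121, 0.0239]
eef_rot: [3.142, 0.0, 0.004]
wrist_force: [-0.4, -1.0, 0.1]
finger_gap: 0.0517
gripper_force: 0.0
```

jog_arm(
  deltas=[
    [[0,0,0],[0,0,2],100],
    [[0,0,0],[0,0,4],100],
    [[0,0,0],[0,0,5],100],
    [[0,0,0],[0,0,5],100],
    [[0,0,0],[0,0,3],100],
  ],
)

```text
t: 44.98
eef_pos: [0.5323, -0.3126, 0.2197]
eef_rot: [3.139, -0.005, 0.004]
wrist_force: [-0.0, 0.2, 0.0]
finger_gap: 0.0518
gripper_force: 0.0
```

jog_arm(
  deltas=[
    [[0,0,0],[-1,5,0],100],
    [[0,0,0],[-1,5,0],100],
    [[0,0,0],[-1,5,0],100],
    [[0,0,0],[-1,5,0],100],
    [[0,0,0],[0,0,0],100],
  ],
)

```text
t: 45.6
eef_pos: [0.4918, -0.1097, 0.2166]
eef_rot: [-3.141, -0.004, 0.009]
wrist_force: [0.8, -0.7, -0.1]
finger_gap: 0.0525
gripper_force: 0.0
```

Run:
```python
from h import *
a=camera("scene")[60:360,110:510]
cv2.imwrite("pics/end.png",cv2.resize(a,(800,600),interpolation=2)[...,::-1])
```

```text
(no output)
```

View pics/end.png

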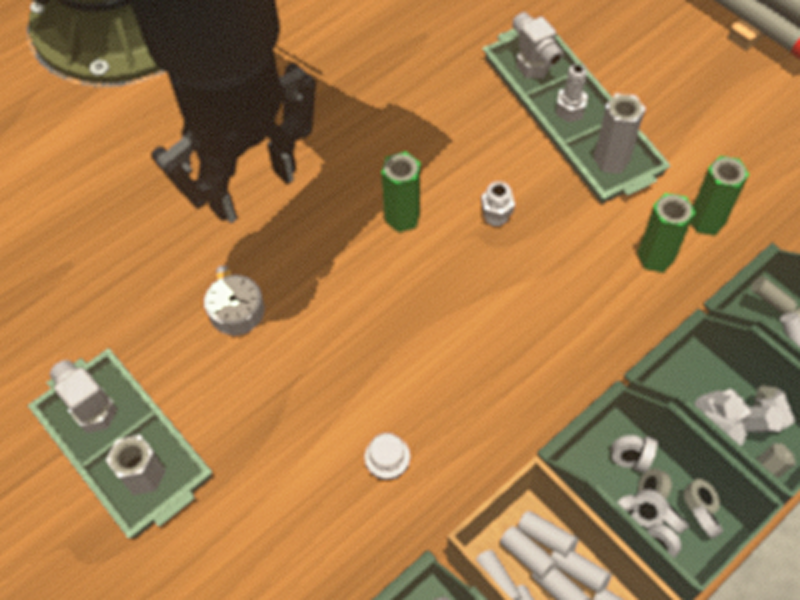

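All five fittings stand upright in their own compartments: elbow (80,395), short sleeve (132,460), tee (537,45), hose tail (573,92) and long sleeve (620,130). The nipple, plug and gauge haven't moved, and the arm is clear.

```bash
python3 -c "
from station import *
print(sign_off())"
```

```text
the job is handed in; nothing more can be done
None
```

Both kits are made up and the job is handed in at about 46 s of the 128 s allowed; the final picture shows each fitting upright in its own compartment and the nipple, plug and gauge where they were, but the hand-in returned no verdict.

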